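# Free the tray, then hold up the cake in the tongs

## Task

Clear the serving tray: put the closed carton that stands on it squarely on top of the two cartons already stacked on the wooden board, and let go of it. Then grip the spring tongs, close them on the small round cake and, without the gripper touching the cake, lift it and hold it level over the middle of the emptied tray, about 15 cm above the table. Finish while still holding it there in the tongs, and leave the two cups and the sugar jar where they are.

Things in the scene. Friction and masses are not known exactly. Their poses are not given: they have to be found in the camera images.
- carton: The closed carton to be moved: kraft base, pale lid, a plain block 92 (x) x 62 (y) x 45 (z) mm, about 0.2 kg. It stands on the tray's floor. Origin: centre of its underside.
- carton_low: Identical carton, 92 x 62 x 45 mm, the lower of the two in the column, loose on the wooden board. Origin: centre of its underside.
- carton_mid: Identical carton, 92 x 62 x 45 mm, the upper of the two in the column, loose on the lower one; its top is 105 mm above the table. Origin: centre of its underside. The moved carton belongs on it, long side along long side (either way round).
- tray: Serving tray of pale pink plastic, fixed, 220 (x) x 180 (y) mm, rim 16 mm high, floor and walls 5 mm thick. Origin: centre of its underside, on the table.
- board: Fixed wooden board under the column, 140 (x) x 110 (y) x 15 (z) mm. Origin: centre of its underside, on the table.
- cake: Small firm round cake, 46 mm in diameter with upright sides from 6 to 28 mm and a brown domed top, 40 mm high, about 45 g; it stands loose on its round board. Origin: centre of its underside.
- cake_mid (a point): Middle of the cake, 20 mm above its underside.
- cakeboard: Fixed white disc under the cake, 80 mm in diameter, 6 mm thick. Origin: centre of its underside, on the table.
- tongs: Steel spring tongs lying flat, 0.11 kg; the two arms lie side by side and close horizontally. Origin: on the midline at the place to grip, level with the underside; x along the midline to the jaws, z up. Hinge knuckle 24 mm across, 36 mm high, at x = -90 mm. Arms: upright strips 4 mm thick, from 8 to 32 mm above the underside.
- tongs_grip (a point): Midline point between the flat grip faces, 20 mm above the underside; squeeze across y here. Faces: x -22 to +22 mm; 49 mm over their outsides when sprung open, 34 mm when closed on the cake. Both arms move alike. The spring pushes each face out with about 3 N when open, 6 N on the cake: squeezed to 43 mm the tongs are already carried with jaws open; 20 to 30 N is ample on the cake.
- tongs_jaw (a point): Point on the midline between the jaws, 110 mm ahead of the grip point, 17 mm above the underside: the cake's axis belongs here. Jaws: shallow V-shaped cups from x = 90 to 130 mm, 0 to 34 mm above the underside, deepest at 110 mm; open, they leave 65 mm free between their ends, 80 mm at the middle.
- cup_a: Bystander: lidded white dessert cup, 72 mm in diameter, 46 mm high, beyond the work on the left or right. Origin: centre of its underside.
- cup_b: Bystander: a second cup like it. Origin: centre of its underside.
- sugar: Bystander: clear sugar jar with steel cap, 60 mm in diameter, 85 mm high. Origin: centre of its underside.

How it is judged:
On the way, in this order (a step that is already met when the one before it is completed fails the run):
1. the carton stands squarely on the column and has been let go (horizontal distance between carton and carton_mid below 0.01 m and z of carton in the frame of carton_mid between 0.04 and 0.049 m and angle between the x axis of carton and the x axis of carton_mid, either way round below 0.12 rad and contact force between the fingers and carton below 0.05 N and linear speed of carton below 0.02 m/s), for 0.3 s.
2. the cake is lifted clear of its board in the jaws of the tongs (contact force between tongs and cake above 1 N and contact force between tongs and the fingers above 2 N and distance between cake_mid and tongs_jaw below 0.028 m and height (world z) of cake above 0.04 m), for 0.2 s.
At the end, for the whole second after the job is handed in: Carton released on the column, within 10 mm and 7 degrees of the one below; lower cartons moved under 20 mm. Finger-held tongs, level within 20 degrees, squeeze the upright, still cake (1 N or more), its underside 10 to 22 cm up, within 5 cm of the tray centre sideways, touching only the tongs (all of step 1 and distance of each of carton_low, carton_mid from where it was at the start of the episode below 0.02 m and contact force between tongs and cake above 1 N and contact force between tongs and the fingers above 2 N and distance between cake_mid and tongs_jaw below 0.028 m and height (world z) of cake between 0.1 and 0.22 m and horizontal distance between cake_mid and tray below 0.05 m and angle between tongs's own z axis and vertical below 0.35 rad and angle between cake's own z axis and vertical below 0.45 rad and linear speed of cake below 0.03 m/s and contact force between each of the arm, the fingers, tray, carton and cake below 0.05 N); the arm keeps its last pose, push and grip.
It fails at once if the gripper touches the cake itself (contact force between any of the fingers, the arm and cake above 0.3 N).
It fails at once if a cup or the sugar jar is moved by more than 2 cm (distance of any of cup_a, cup_b, sugar from where it was at the start of the episode above 0.02 m).
It also fails if it takes over 54 s, if anything falls off the work surface, if the arm or the gripper's body presses on something with over 40 N, if the wrist force passes 120 N, or if a joint passes its speed limit or range.

## Robot

A 6-joint arm with a two-finger parallel gripper is mounted at the origin on the work surface. World frame = base frame: x ahead of the robot, y to its left, z up, the work surface at z = 0. Lengths are in m, angles in rad, forces in N, time in s.
With the tool pointing down it reaches from about 0.425 to 0.95 m from the base axis. Payload 3.5 kg.
Tool frame: the origin (TCP) lies midway between the tips of the shut fingers; the grasp point (between the pads) lies 19 mm behind it (ctrl.pinch_z is the distance from the TCP to the grasp point, in m); z points along the fingers, y is the line along which they close (so a half turn about z gives the same grasp; the last joint's range is limited). The gripper opens to 85 mm and grips with 20 to 120 N. Pads are 22 mm wide; open, the fingers measure 114 mm over their backs; the gripper's body (76 mm by 85 mm) begins 54 mm behind the grasp point. The pads swing forward as they close: fully open they stand 13 mm farther back than shut.
Start: joints at [-1.445, 0.286, 1.577, -0, 1.279, -0.15], TCP at [0.184, -0.649, 0.231] pointing down, gripper open.
Joint ranges: [-2.77, 2.77], [-0.9, 2.22], [0.21, 2.48], [-1.53, 4.67], [0.24, 2.81], [-2.84, 2.84]. Speed limits (rad/s): [2.79, 2.79, 3.14, 3.14, 3.14, 3.14].

## Interface

Orientations are given as a unit quaternion [x, y, z, w].
In Python, from plant import get_state, viewer, sign_off, ctrl gives the robot as it stands. The module is installed in compiled form; this text tells all that it offers.
- The arm moves only by the shell command python3 -m handwheel 'ROWS' [FORCE]. ROWS is JSON, a list that holds one entry, the list of rows, each a list of 5 numbers: the finger opening in m, from 0 to 0.0854, then the shift along the tool's x, y, z in m, then the turn about the tool's z in degrees. In form: [[[claw, x, y, z, spin], ...]]. A call has 1 to 12 rows; each row shifts and turns the commanded pose from where the row before left it, along the tool's axes as they then stand; what a row does not reach is not made up. A row lasts 1/12 s, in which the tool goes at most 41.7 mm and 7.16 degrees, less where a joint would pass 70% of its speed; a pose out of reach is approached as far as the arm can. A call is refused whole if a number of a shift passes 0.0417 or a number of a turn 7.16, either way. A call with a gripper value outside its range is refused whole. The fingers move at their own pace and stop on an object; FORCE is the grip in N (left out, the last holds). Time passes only in rows, so rows that do not move let the fingers close. It gives the time, the measured TCP pose, the force, the opening and the grip force at its end, in the units of the state.
- get_state(): the state, without advancing time (a new reading comes with each control period).
- viewer.read_camera(name): name is "scene" or "top" or "wrist"; returns the picture (420x560x3 uint8, blue, green, red); there is no depth.
- viewer.camera_params(name): a dict with "fov_y" (degrees; the focal length in pixels is half the picture's height over the tangent of half this angle, whatever the lens; pixels are square), "cx", "cy" (the principal point, pixels), "xyz" and "attitude" of the camera in the world; the wrist camera has in their place "hand_eye" (4x4, takes a point from camera to tool coordinates, whose origin is the TCP and whose axes are the flange's). Camera axes: x right, y up, looking along -z (the intrinsics and any distortion apply to the point x, -y, -z); pixel columns grow to the right and rows downward; lengths in m; the calibration is good to about 2 mm. A picture is of the moment at which its call begins: read the wrist's pose just before it. camera_params takes no time and is no camera call.
- sign_off(): hands the job in; it is judged then, once.
Trained networks look in the newest picture that a camera, given by its name, has taken for a name from the list of things; names that differ only in an ending like _2 or _b are one class to them, and where a whole thing is asked for, a point or a joint stands for the part that bears it (a point fixed in the world has none). Each returns a list of dicts, best first, with "confidence" (0 to 1); they miss things now and then, are a little off and sometimes report something else, mostly with a low value. They report only what shows in the picture. A call takes as long as a camera call.
- viewer.look_for(camera, name): "extent" ([left, top, width, height] as shares, 0 to 1, of the picture: columns of its width, rows of its height, round what is visible of it).
- viewer.outline_of(camera, name): "mask" (420x560 bool, what is visible of it) and "extent" ([left, top, width, height] as shares, 0 to 1, of the picture: columns of its width, rows of its height, round what is visible of it).
- viewer.pinpoint(camera, name): "xy" ([column, row] as shares, 0 to 1, of the picture: columns of its width, rows of its height: a listed point, or the origin of a listed thing).
The state is a dict: "time": time; "qpos": joint angles; "dq": joint speeds; "joint_efforts": joint torques, N m; "eef_pos": TCP position; "tcp_rot": TCP orientation; "contact_force": force on the tool from outside, world axes, zero at the start; "wrist_torque": the same for the moment, N m; "opening": opening from 0.0 (shut) to 1.0 (fully open); "finger_force": force on a finger pad.
Only numpy, scipy, OpenCV 4.12 (cv2) and the standard library are available. Lean on these libraries where they do the work, as an engineer would, in place of code of your own. Each camera call takes 0.05 s, during which the arm holds its last target. There are 200 camera calls.

## Working session

There is one attempt and no reset: what is moved stays moved. The work goes in short steps, Python scripts to look and compute and a shell command to move; the robot and the scene stay as the last step left them, time stands still between calls to the robot, and variables do not carry over. Pictures are saved under pics/ and viewed, at most 11 in all, crops included, and the job is handed in when it is done.

```bash
mkdir -p pics; python3 - <<'E'
from plant import get_state, viewer, ctrl
import cv2
s=get_state(); print({k:s[k] for k in('time','eef_pos','tcp_rot','opening')},ctrl.pinch_z)
for c in('scene','top','wrist'):
    print(c,viewer.camera_params(c)); im=viewer.read_camera(c); cv2.imwrite(f'pics/{c}0.png',im)
a=cv2.imread('pics/scene0.png');b=cv2.imread('pics/top0.png')
E
```

```text
{'time': 0.0, 'eef_pos': array([ 0.18376862, -0.64881805,  0.22994998]), 'tcp_rot': array([ 9.90504392e-01,  1.37476047e-01,  2.44249779e-05, -1.17684614e-03]), 'opening': 1.000096464413993} 0.0187
scene {'fov_y': 51.84686880561779, 'cx': 283.55038343773793, 'cy': 209.26705171135654, 'xyz': array([1.21420704, 0.3322803 , 0.60009851]), 'attitude': array([0.21873742, 0.38664219, 0.77336235, 0.45229683])}
top {'fov_y': 54.57999993897693, 'cx': 274.41425716621643, 'cy': 213.50773361431743, 'xyz': array([ 0.502824  , -0.01374155,  1.00901095]), 'attitude': array([-0.04679211,  0.02441474,  0.71184776, -0.70034791])}
wrist {'fov_y': 61.5631018505429, 'cx': 274.20909809961313, 'cy': 202.5958833118363, 'hand_eye': array([[ 1.02658072e-03,  9.54026456e-01,  2.99720648e-01,
         7.64797354e-02],
       [ 9.99999299e-01, -8.02577071e-04, -8.70478044e-04,
         1.85548305e-03],
       [-5.89910164e-04,  2.99721331e-01, -9.54026612e-01,
        -1.43083492e-01],
       [ 0.00000000e+00,  0.00000000e+00,  0.00000000e+00,
         1.00000000e+00]])}
```

View pics/top0.png

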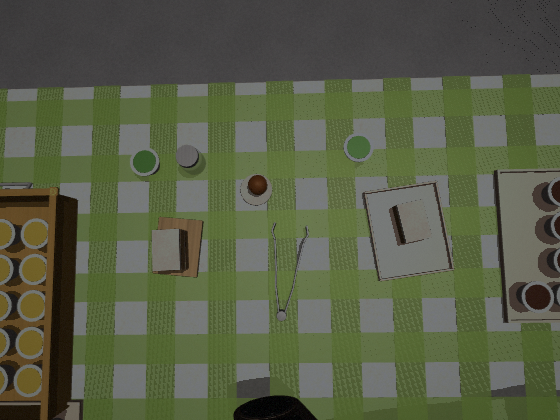

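View pics/scene0.png

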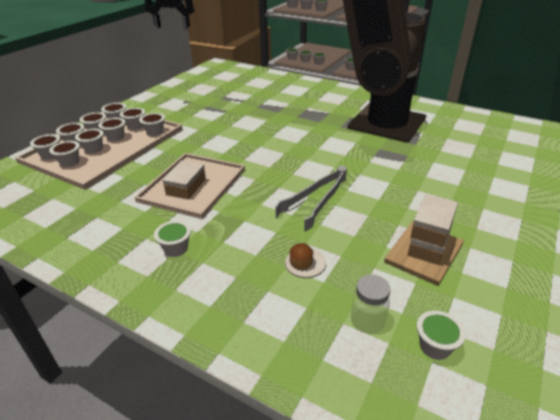

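```bash
cat > h.py <<'E'
import numpy as np, cv2
from plant import get_state, viewer
from scipy.spatial.transform import Rotation as R
from scipy.optimize import minimize
def cam(name):
    p=viewer.camera_params(name); f=210/np.tan(np.radians(p['fov_y']/2))
    if 'xyz' in p: M,t=R.from_quat(p['attitude']).as_matrix(),np.array(p['xyz'])
    else:
        s=get_state(); T=R.from_quat(s['tcp_rot']).as_matrix(); H=p['hand_eye']
        M,t=T@H[:3,:3],T@H[:3,3]+s['eef_pos']
    return M,t,f,p['cx'],p['cy']
def proj(c,P):
    M,t,f,cx,cy=c; q=(np.atleast_2d(P)-t)@M
    return np.c_[cx+f*q[:,0]/-q[:,2], cy-f*q[:,1]/-q[:,2]]
def ray(c,uv,z):
    M,t,f,cx,cy=c; uv=np.atleast_2d(uv)
    d=np.c_[(uv[:,0]-cx)/f,-(uv[:,1]-cy)/f,-np.ones(len(uv))]@M.T
    return t+d*((z-t[2])/d[:,2])[:,None]
def box(x,y,a,z0,z1,L=.092,W=.062):
    c,s=np.cos(a),np.sin(a)
    return np.array([[x+c*i*L/2-s*j*W/2,y+s*i*L/2+c*j*W/2,z] for i in(-1,1) for j in(-1,1) for z in(z0,z1)])
def iou(c,m,P):
    h=cv2.convexHull((proj(c,P)*16).astype(np.int32)); im=np.zeros(m.shape,np.uint8)
    cv2.fillConvexPoly(im,h,1,shift=4) ; im=im>0
    return (im&m).sum()/max(1,(im|m).sum())
def fitbox(views,z0,z1,x0,y0,L=.092,W=.062):
    best=None
    for a in np.radians(np.arange(0,180,20)):
        r=minimize(lambda v:-sum(iou(c,m,box(*v,z0,z1,L,W)) for c,m in views),[x0,y0,a],method='Nelder-Mead',
          options=dict(initial_simplex=[[x0,y0,a],[x0+.015,y0,a],[x0,y0+.015,a],[x0,y0,a+.25]],xatol=1e-4,fatol=1e-4))
        if best is None or r.fun<best.fun: best=r
    return best.x,np.degrees(best.x[2]),best.fun/len(views)
def mask(cn,n):
    o=viewer.outline_of(cn,n); return [(x['confidence'],x['mask']) for x in o]
E
cat > a.py <<'E'
from h import *
import pickle
D={}
for c in('top','scene'):
    viewer.read_camera(c)
    for n in('carton','carton_mid','carton_low','tray','board','cake','tongs','cup_a','sugar'):
        D[c,n]=mask(c,n)
        for cf,m in D[c,n]:
            v,u=np.nonzero(m)
            print(c,n,round(cf,2),m.sum(),round(u.mean()),round(v.mean()),(ray(cam(c),[u.mean(),v.mean()],.02)[0,:2]).round(3))
    for n in('tongs_grip','tongs_jaw','tongs','cake','cake_mid','carton','carton_mid','tray'):
        for o in viewer.pinpoint(c,n)[:2]:
            z={'tongs_grip':.02,'tongs_jaw':.017,'cake':.006,'cake_mid':.026,'carton':.005,'carton_mid':.06}.get(n,0)
            print(c,'pt',n,round(o['confidence'],2),ray(cam(c),np.array(o['xy'])*[560,420],z)[0,:2].round(4))
pickle.dump(D,open('D.pkl','wb'))
E
python3 a.py
```

```text
top carton 0.56 1237 411 221 [ 0.578 -0.313]
top carton_mid 0.67 1416 168 250 [0.518 0.278]
top carton_low 0.59 98 186 251 [0.515 0.234]
top tray 0.79 5539 407 233 [ 0.551 -0.301]
top board 0.97 1132 186 243 [0.535 0.235]
top cake 0.82 271 258 185 [0.675 0.057]
top tongs 0.88 244 285 279 [ 0.444 -0.006]
top cup_a 0.87 684 145 161 [0.74 0.34]
top cup_a 0.55 696 358 147 [ 0.765 -0.193]
top sugar 0.55 626 190 160 [0.741 0.224]
top pt tongs_grip 0.79 [0.4494 0.0011]
top pt tongs 0.8 [ 0.4426 -0.0034]
top pt cake 0.69 [0.5196 0.2654]
top pt cake 0.65 [0.6744 0.0653]
top pt cake_mid 0.74 [0.6753 0.0544]
top pt cake_mid 0.45 [ 0.5741 -0.3062]
top pt carton 0.73 [ 0.5795 -0.3123]
top pt carton_mid 0.76 [0.514  0.2639]
top pt tray 0.94 [ 0.5591 -0.3082]
scene carton 0.73 1201 184 180 [ 0.568 -0.324]
scene carton_mid 0.64 1643 433 220 [0.433 0.248]
scene carton_low 0.71 652 425 252 [0.54  0.259]
scene tray 0.87 3005 194 187 [ 0.583 -0.282]
scene board 0.6 1678 422 259 [0.565 0.259]
scene cake 0.55 526 301 256 [0.669 0.053]
scene tongs 0.7 1155 313 196 [ 0.476 -0.017]
scene cup_a 0.75 1769 439 334 [0.721 0.331]
scene cup_a 0.74 1030 173 238 [ 0.748 -0.202]
scene sugar 0.95 1871 370 304 [0.717 0.213]
scene pt tongs_grip 0.7 [ 0.5783 -0.2815]
scene pt tongs_grip 0.56 [0.5414 0.2537]
scene pt tongs_jaw 0.6 [ 0.5589 -0.0233]
scene pt tongs 0.57 [ 0.4442 -0.0157]
scene pt tongs 0.27 [ 0.5501 -0.3106]
scene pt cake 0.74 [0.6695 0.0551]
scene pt cake 0.46 [0.7366 0.3305]
scene pt cake_mid 0.79 [0.6712 0.0439]
scene pt cake_mid 0.67 [ 0.5638 -0.0199]
scene pt carton 0.87 [ 0.5711 -0.307 ]
scene pt carton 0.65 [0.6676 0.0574]
scene pt carton_mid 0.72 [0.5158 0.2659]
scene pt tray 0.66 [ 0.5539 -0.2975]
```

```bash
python3 - <<'E'
from h import *
import pickle
D=pickle.load(open('D.pkl','rb')); ct,cs=cam('top'),cam('scene')
b=lambda c,n:D[c,n][0][1]
for nm,v in(('both',[(ct,b('top','carton')),(cs,b('scene','carton'))]),('top',[(ct,b('top','carton'))]),('scene',[(cs,b('scene','carton'))])):
    print('carton',nm,fitbox(v,.005,.05,.575,-.31))
v=[(ct,b('top','carton_mid'))]; print('mid top',fitbox(v,.06,.105,.515,.265))
v+=[(cs,b('scene','carton_mid'))]; print('mid',fitbox(v,.06,.105,.515,.265))
u=[(ct,b('top','carton_mid')|b('top','carton_low')),(cs,b('scene','carton_mid')|b('scene','carton_low'))]
print('col',fitbox(u,.015,.105,.515,.265))
u=[(c,b(n,'tray')|b(n,'carton')) for c,n in((ct,'top'),(cs,'scene'))]
print('tray',fitbox(u,0,.016,.555,-.30,.22,.18))
# overlay crop
im=cv2.imread('pics/top0.png')
im=cv2.convertScaleAbs(im,alpha=2)
cr=lambda x0,y0,w,h,k:cv2.resize(im[y0:y0+h,x0:x0+w],None,fx=k,fy=k,interpolation=cv2.INTER_CUBIC)
A=np.hstack([cr(230,160,100,170,3.5),cr(360,175,100,170,3.5) if 0 else cr(140,200,100,170,3.5)])
cv2.imwrite('pics/crop1.png',A[:600,:800])
E
```

```text
carton both (array([ 0.57698565, -0.31120368,  3.33604043]), np.float64(191.1410371867967), np.float64(-0.9254131424853611))
carton top (array([ 0.57735382, -0.31005983,  3.37594594]), np.float64(193.4274541525995), np.float64(-0.9427917620137299))
carton scene (array([ 0.57321008, -0.31571802,  0.24410703]), np.float64(13.986302782092668), np.float64(-0.9577352472089314))
mid top (array([0.51703683, 0.25841394, 0.0153379 ]), np.float64(0.8787966935800586), np.float64(-0.9776223776223776))
mid (array([0.51720579, 0.25806738, 3.18210497]), np.float64(182.32118479485138), np.float64(-0.9475146029698098))
col (array([0.51711983, 0.25856885, 3.20099673]), np.float64(183.40360267766619), np.float64(-0.9263369443886933))
tray (array([ 0.55695794, -0.30848967,  3.28784404]), np.float64(188.37958732922547), np.float64(-0.9495713005601005))
```

View pics/crop1.png

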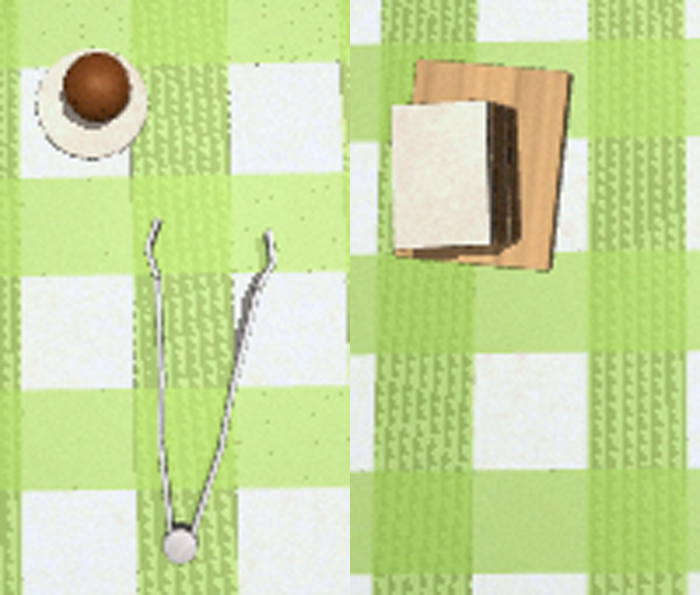

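```bash
cat > go.py <<'E'
import sys; from h import *
def go(x,y,z,yaw):
    s=get_state(); T=R.from_quat(s['tcp_rot']).as_matrix(); p=s['eef_pos']
    cur=np.degrees(np.arctan2(T[1,0],T[0,0])); turn=(cur-yaw+90)%180-90
    d=T.T@(np.array([x,y,z])-p)
    n=max(np.linalg.norm(d)/.0417,abs(turn)/7.16)
    a=np.radians(turn); Rz=np.array([[np.cos(a),np.sin(a),0],[-np.sin(a),np.cos(a),0],[0,0,1]])
    print('t',s['time'],'pos',p.round(4),'yaw',cur.round(2),'op',round(s['opening'],3),'| shift',(d*1000).round(1),'mm, after turning',(Rz@d*1000).round(1),'turn',turn.round(2),'rows>=',round(n,1))
if __name__=='__main__': go(*map(float,sys.argv[1:]))
E
python3 go.py .577 -.311 .23 13
python3 - <<'E'
from h import *
c=cam('top')
h=ray(c,[281.4,315.7],.036)[0];a=ray(c,[274.9,223.4],.034)[0];b=ray(c,[306.6,227.1],.034)[0]
m=(a+b)/2; d=(m-h)[:2]; print(h,m,np.linalg.norm(d),np.linalg.norm(a-b),np.degrees(np.arctan2(d[1],d[0])),h[:2]+d/np.linalg.norm(d)*.09)
E
```

```text
t 1.95 pos [ 0.1838 -0.6495  0.2313] yaw 15.8 op 1.004 | shift [ 470.5 -218.6    1.3] mm, after turning [ 459.2 -241.4    1.3] turn 2.8 rows>= 12.4
[0.36052946 0.00352971 0.036     ] [ 0.57267124 -0.02227862  0.034     ] 0.21370588791962425 0.07648265116483302 -6.936291327256427 [ 0.44987075 -0.0073392 ]
```

```bash
python3 -m handwheel '[[[0.085,0.036,-0.0167,0,0],[0.085,0.036,-0.0167,0,0],[0.085,0.036,-0.0167,0,0],[0.085,0.036,-0.0167,0,0],[0.085,0.036,-0.0167,0,0],[0.085,0.036,-0.0167,0,0],[0.085,0.036,-0.0167,0,0],[0.085,0.036,-0.0167,0,0],[0.085,0.036,-0.0167,0,0],[0.085,0.036,-0.0167,0,0],[0.085,0.036,-0.0167,0,0],[0.085,0.036,-0.0167,0,0]]]' 60
python3 -m handwheel '[[[0.085,0.02,-0.01,0,0],[0.085,0.018,-0.01,0,0],[0.085,0,0,0,2.8],[0.085,0,0,0,0],[0.085,0,0,0,0]]]'
cat > w.py <<'E'
from h import *
import sys
img=viewer.read_camera('wrist'); c=cam('wrist'); cv2.imwrite('pics/'+sys.argv[1],img)
n,z0,z1,x,y=sys.argv[2],*map(float,sys.argv[3:7])
for cf,m in mask('wrist',n):
    print(n,round(cf,2),m.sum(),fitbox([(c,m)],z0,z1,x,y))
E
python3 w.py w1.png carton .005 .05 .577 -.311; python3 go.py .577 -.311 .23 13
```

```text
time: 2.95
eef_pos: [0.5462, -0.3375, 0.2316]
tcp_rot: [0.99, 0.138, 0.0, 0.0]
contact_force: [0.0, -0.5, -0.0]
opening: 0.994
finger_force: 0.0
time: 3.37
eef_pos: [0.5761, -0.3093, 0.2313]
tcp_rot: [0.993, 0.114, -0.0, 0.0]
contact_force: [-0.5, -0.3, -0.0]
opening: 0.996
finger_force: 0.0
carton 0.77 6649 (array([ 0.57787886, -0.31354147,  3.3391299 ]), np.float64(191.31805053610987), np.float64(-0.9858799048751486))
carton 0.47 1950 (array([ 0.577, -0.311,  0.   ]), np.float64(0.0), np.float64(-0.0))
t 3.4667 pos [ 0.5757 -0.3099  0.2313] yaw 13.0 op 0.999 | shift [1.  1.3 1.3] mm, after turning [1.  1.3 1.3] turn 0.0 rows>= 0.1
```

View pics/w1.png

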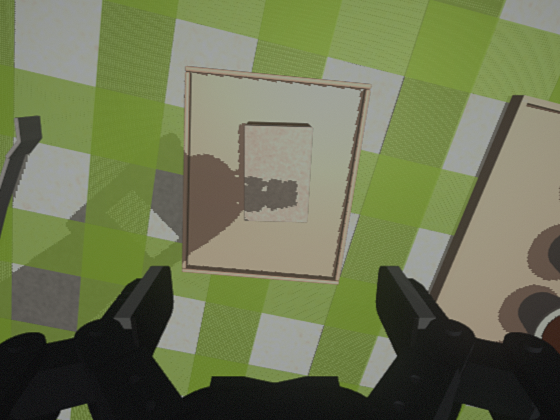

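```bash
python3 go.py .577 -.312 .019 12; python3 -m handwheel '[[[0.085,0.001,0.002,0.035,1],[0.085,0,0,0.035,0],[0.085,0,0,0.035,0],[0.085,0,0,0.035,0],[0.085,0,0,0.03,0],[0.085,0,0,0.02,0],[0.085,0,0,0.012,0],[0.085,0,0,0.01,0],[0.085,0,0,0,0],[0.085,0,0,0,0]]]'; python3 go.py .577 -.312 .019 12
```

```text
t 3.4667 pos [ 0.5757 -0.3099  0.2313] yaw 13.0 op 0.999 | shift [  0.8   2.3 212.3] mm, after turning [  0.9   2.3 212.3] turn 1.0 rows>= 5.1
time: 4.3
eef_pos: [0.5779, -0.3118, 0.0202]
tcp_rot: [0.995, 0.104, 0.0, 0.0]
contact_force: [0.5, 0.8, 0.8]
opening: 0.994
finger_force: 0.0
t 4.3 pos [ 0.5779 -0.3118  0.0202] yaw 11.99 op 0.994 | shift [-0.9 -0.   1.2] mm, after turning [-0.9 -0.   1.2] turn -0.01 rows>= 0.0
```

```bash
python3 -m handwheel '[[[0.05,0,0,0,0],[0.05,0,0,0,0],[0.05,0,0,0,0],[0.05,0,0,0,0],[0.05,0,0,0,0],[0.05,0,0,0,0],[0.05,0,0,-0.01,0],[0.05,0,0,-0.03,0],[0.05,0,0,-0.035,0],[0.05,0,0,-0.035,0],[0.05,0,0,-0.035,0],[0.05,0,0,-0.035,0]]]' 40;  python3 go.py .517 .15 .2 2
```

```text
time: 5.3
eef_pos: [0.5765, -0.3103, 0.2]
tcp_rot: [0.995, 0.105, -0.001, -0.001]
contact_force: [0.7, -0.2, -2.4]
opening: 0.718
finger_force: 45.8
t 5.3 pos [ 0.5765 -0.3103  0.2   ] yaw 12.01 op 0.718 | shift [  37.6 -462.6    0.8] mm, after turning [ -43.4 -462.1    0.8] turn 10.01 rows>= 11.1
```

```bash
python3 -m handwheel '[[[0.05,0.0031,-0.0335,-0.002,0],[0.05,0.0031,-0.0385,-0.002,0],[0.05,0.0031,-0.0385,-0.002,0],[0.05,0.0031,-0.0385,-0.002,0],[0.05,0.0031,-0.0385,-0.002,0],[0.05,0.0031,-0.0385,-0.002,0],[0.05,0.0031,-0.0385,-0.002,0],[0.05,0.0031,-0.0385,-0.002,0],[0.05,0.0031,-0.0385,-0.002,0],[0.05,0.0031,-0.0385,-0.002,0],[0.05,0.0031,-0.0385,-0.002,0],[0.05,0.0031,-0.0285,-0.002,0]]]' 40; python3 -m handwheel '[[[0.05,0,0,0,6],[0.05,0,0,0,4],[0.05,0,0,0,0],[0.05,0,0,0,0]]]'
python3 w.py w2.png carton_mid .06 .105 .517 .258; python3 go.py .517 .258 .2 2
```

```text
time: 6.3
eef_pos: [0.5189, 0.1366, 0.2227]
tcp_rot: [0.994, 0.105, -0.001, -0.0]
contact_force: [0.4, 0.2, -2.7]
opening: 0.719
finger_force: 45.9
time: 6.63
eef_pos: [0.5201, 0.134, 0.2227]
tcp_rot: [1.0, 0.019, -0.001, 0.0]
contact_force: [0.3, -0.2, -1.6]
opening: 0.718
finger_force: 45.9
carton_mid 0.71 11502 (array([0.51880442, 0.25629201, 0.04381279]), np.float64(2.510288054497065), np.float64(-0.9626715768329428))
t 6.7333 pos [0.5205 0.1335 0.2229] yaw 2.05 op 0.721 | shift [   1.  -124.5   22.9] mm, after turning [   0.9 -124.5   22.9] turn 0.05 rows>= 3.0
```

View pics/w2.png

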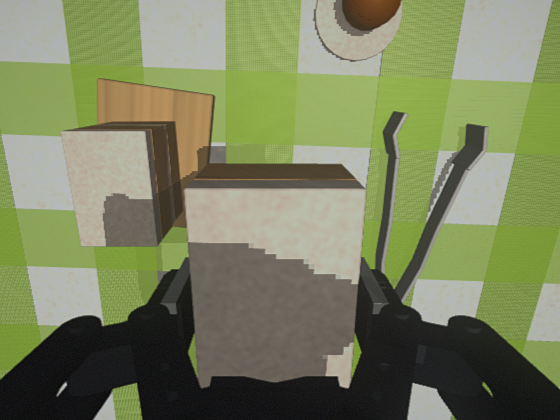

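```bash
python3 - <<'E'
from h import *
c=cam('wrist'); s=get_state(); im=cv2.imread('pics/w2.png')
e=ray(c,[[189,188],[363,188]],.2527); print('held edge',e.round(4),'centre x',(e.mean(0)[0]-.046*np.cos(.035)).round(4),'cy',e.mean(0)[1].round(4)+0, 'TCP',s['eef_pos'].round(4))
k=ray(c,[[62,130],[147,130],[160,246],[79,246]],.105); print(k.round(4),k.mean(0).round(4))
for i,j in((0,3),(1,2),(0,1),(3,2)): d=k[i]-k[j]; print(np.linalg.norm(d).round(4),np.degrees(np.arctan2(d[1],d[0])).round(1))
E
```

```text
held edge [[0.566  0.1615 0.2527]
 [0.5681 0.1038 0.2527]] centre x 0.5211 cy 0.1327 TCP [0.5205 0.1335 0.2229]
[[0.5652 0.2877 0.105 ]
 [0.5675 0.2259 0.105 ]
 [0.4754 0.222  0.105 ]
 [0.473  0.2873 0.105 ]] [0.5202 0.2557 0.105 ]
0.0922 0.3
0.0922 2.4
0.0619 92.1
0.0653 92.1
```

```bash
python3 -m handwheel '[[[0.05,0.001,-0.03,0,0],[0.05,0.001,-0.04,0,0],[0.05,0,-0.03,0,0],[0.05,0,-0.02,0,0],[0.05,0,-0.0035,0.0,0],[0.05,0,0,0.02,0],[0.05,0,0,0.03,0],[0.05,0,0,0.025,0],[0.05,0,0,0.015,0],[0.05,0,0,0,0],[0.05,0,0,0,0]]]'; python3 go.py .5185 .257 .121 2
```

```text
time: 7.65
eef_pos: [0.5182, 0.2562, 0.1324]
tcp_rot: [1.0, 0.017, -0.001, 0.0]
contact_force: [0.1, 0.3, -2.4]
opening: 0.715
finger_force: 45.8
t 7.65 pos [0.5182 0.2562 0.1324] yaw 1.97 op 0.715 | shift [ 0.4 -0.8 11.4] mm, after turning [ 0.4 -0.8 11.4] turn -0.03 rows>= 0.3
```

```bash
python3 -m handwheel '[[[0.05,0,-0.001,0.004,0],[0.05,0,0,0.004,0],[0.05,0,0,0.002,0],[0.05,0,0,0.001,0],[0.05,0,0,0.0,0],[0.05,0,0,0.0,0]]]'; python3 -m handwheel '[[[0.05,0,0,0.001,0],[0.05,0,0,0,0]]]'
```

```text
time: 8.15
eef_pos: [0.5187, 0.2584, 0.1226]
tcp_rot: [1.0, 0.018, 0.0, -0.0]
contact_force: [0.1, 0.3, -2.5]
opening: 0.715
finger_force: 45.9
time: 8.32
eef_pos: [0.5189, 0.2585, 0.1218]
tcp_rot: [1.0, 0.018, 0.0, -0.0]
contact_force: [-0.1, 0.7, -1.0]
opening: 0.714
finger_force: 45.9
```

Contact beginning (−2.5→−1 N). Half a millimetre more, release, rise.

```bash
python3 -m handwheel '[[[0.05,0,0.0005,0.0008,0],[0.05,0,0,0,0],[0.068,0,0,0,0],[0.075,0,0,0,0],[0.085,0,0,0,0],[0.085,0,0,0,0],[0.085,0,0,0,0],[0.085,0,0,-0.01,0],[0.085,0,0,-0.02,0],[0.085,0,0,-0.03,0],[0.085,0,0,-0.03,0],[0.085,0,0,-0.03,0]]]'
python3 - <<'E'
from h import *
cw=None
viewer.read_camera('top'); m=mask('top','carton'); 
for cf,q in m[:3]: 
    v,u=np.nonzero(q); print(cf,q.sum(),u.mean(),v.mean(), fitbox([(cam('top'),q)],.105,.150,.518,.258))
im=viewer.read_camera('wrist'); cw=cam('wrist'); cv2.imwrite('pics/w3.png',im); im2=viewer.read_camera('scene'); cv2.imwrite('pics/s3.png',im2)
cv2.imwrite('pics/v3.png',np.hstack([cv2.resize(im,(400,300)),cv2.resize(im2[150:330,330:570],(400,300))]))
E
python3 go.py .45 -.007 .23 -7
```

```text
time: 9.32
eef_pos: [0.5184, 0.2577, 0.2424]
tcp_rot: [1.0, 0.017, -0.0, 0.0]
contact_force: [1.0, -0.1, -1.1]
opening: 0.994
finger_force: 0.0
0.89 976 164.0204918032787 250.31045081967213 (array([0.51779954, 0.25845233, 0.00284331]), np.float64(0.16290961893957154), np.float64(-0.6329442282749675))
t 9.5167 pos [0.5192 0.258  0.2425] yaw 2.0 op 0.994 | shift [-78.5 262.4  12. ] mm, after turning [-36.4 271.5  12. ] turn 9.0 rows>= 6.6
```

View pics/v3.png

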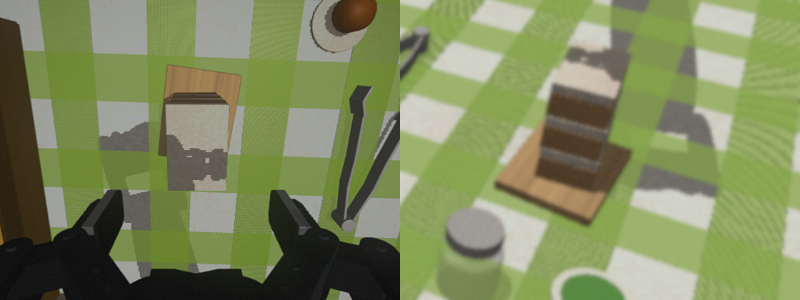

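```bash
python3 w.py w4.png carton .105 .15 .518 .258; python3 - <<'E'
from h import *
c=cam('wrist')
for n,z0,z1 in (('carton_mid',.06,.105),('board',0,.015)):
    for o in viewer.outline_of('wrist',n)[:2]:
        print(n,o['confidence'],np.array(o['extent'])*[560,420,560,420])
for d in(-.01,0,.01): print(proj(c,box(.5187+d,.258,.035,.06,.105)).round(0).tolist())
E
```

```text
carton 0.65 11673 (array([0.51786406, 0.25555726, 3.17626283]), np.float64(181.98645493881367), np.float64(-0.9683791185990539))
carton_mid 0.57 [236.6   127.386  75.824   5.082]
board 0.9 [218.904  85.092 122.304 130.914]
[[303.0, 232.0], [307.0, 252.0], [240.0, 232.0], [235.0, 252.0], [305.0, 138.0], [310.0, 145.0], [237.0, 138.0], [231.0, 145.0]]
[[303.0, 223.0], [307.0, 241.0], [240.0, 223.0], [235.0, 241.0], [306.0, 127.0], [311.0, 132.0], [237.0, 127.0], [231.0, 132.0]]
[[304.0, 213.0], [308.0, 230.0], [240.0, 213.0], [235.0, 230.0], [307.0, 115.0], [312.0, 119.0], [237.0, 115.0], [231.0, 119.0]]
```

```bash
python3 -m handwheel '[[[0.085,-0.0085,0.025,0.001,0],[0.085,-0.0098,0.033,0.0015,0],[0.085,-0.0098,0.033,0.0015,0],[0.085,-0.0098,0.033,0.0015,0],[0.085,-0.0098,0.033,0.0015,0],[0.085,-0.0098,0.033,0.0015,0],[0.085,-0.0098,0.033,0.0015,0],[0.085,-0.0098,0.033,0.0015,0],[0.085,0,0.006,0,4.5],[0.085,0,0,0,4.5],[0.085,0,0,0,0],[0.085,0,0,0,0]]]'; python3 - <<'E'
from h import *
im=viewer.read_camera('wrist'); c=cam('wrist'); cv2.imwrite('pics/w5.png',im)
for n in('tongs_grip','tongs_jaw','cake_mid'):
    for o in viewer.pinpoint('wrist',n)[:2]:
        z={'tongs_grip':.02,'tongs_jaw':.017,'cake_mid':.026}[n]; uv=np.array(o['xy'])*[560,420]
        print(n,round(o['confidence'],2),uv.round(),ray(c,uv,z)[0,:2].round(4))
E
python3 go.py .45 -.007 .23 -7
```

```text
time: 10.72
eef_pos: [0.4502, -0.0067, 0.228]
tcp_rot: [0.998, -0.06, -0.001, -0.0]
contact_force: [0.0, -0.1, 0.2]
opening: 1.001
finger_force: 0.0
t 10.9167 pos [ 0.4506 -0.0062  0.2287] yaw -6.89 op 0.996 | shift [-0.5  0.8 -1.3] mm, after turning [-0.5  0.8 -1.3] turn 0.11 rows>= 0.0
```

View pics/w5.png

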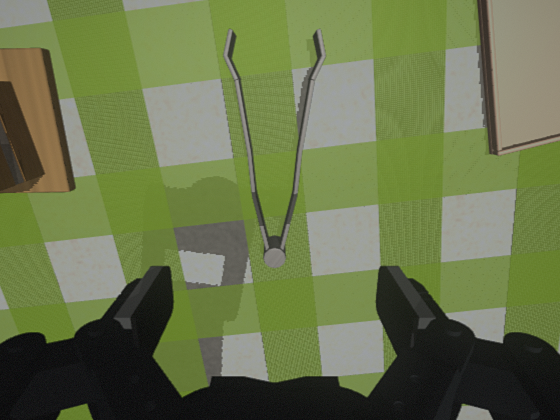

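```bash
python3 - <<'E'
from h import *
c=cam('wrist')
h=ray(c,[275,257],.036)[0];a=ray(c,[233,32],.034)[0];b=ray(c,[319.5,32],.034)[0]
m=(a+b)/2; d=(m-h)[:2]; print(h,m,np.linalg.norm(d),np.linalg.norm(a-b),np.degrees(np.arctan2(d[1],d[0])),h[:2]+d/np.linalg.norm(d)*.09, m[:2]-d/np.linalg.norm(d)*.13)
ct=cam('top')
# cake axis: mask of cake in top & scene vs cylinder/dome hull
import pickle
D=pickle.load(open('D.pkl','rb')); cs=cam('scene')
t=np.linspace(0,2*np.pi,40)
P=np.vstack([np.c_[r*np.cos(t),r*np.sin(t),0*t+z] for r,z in((.018,.006),(.023,.012),(.023,.034),(.02,.040),(.013,.044),(0,.046))])
for V in(['top'],['scene'],['top','scene']):
    r=minimize(lambda v:-sum(iou(cam(n),D[n,'cake'][0][1],P+[v[0],v[1],0]) for n in V),[.672,.055],method='Nelder-Mead',options=dict(initial_simplex=[[.672,.055],[.68,.055],[.672,.063]]))
    print('cake',r.x,r.fun/len(V))
E
```

```text
[0.36273409 0.00142322 0.036     ] [ 0.57619345 -0.02509143  0.034     ] 0.21509980736300874 0.07539663933262421 -7.080671755449112 [ 0.45204771 -0.00967079] [ 0.44718489 -0.00906676]
cake [0.67464052 0.05634617] -0.8312883435582822
cake [0.67373376 0.05419604] -0.9241622574955908
cake [0.67240401 0.05588754] -0.8794218128351496
```

```bash
python3 go.py .4495 -.009 .004 -7.1;  python3 -m handwheel '[[[0.085,-0.0008,0.0028,0.03,0.2],[0.085,0,0,0.035,0],[0.085,0,0,0.035,0],[0.085,0,0,0.035,0],[0.085,0,0,0.03,0],[0.085,0,0,0.025,0],[0.085,0,0,0.015,0],[0.085,0,0,0.01,0],[0.085,0,0,0.005,0],[0.085,0,0,0,0],[0.085,0,0,0,0]]]'; python3 go.py .4495 -.009 .004 -7.1
```

```text
t 10.9167 pos [ 0.4506 -0.0062  0.2287] yaw -6.89 op 0.996 | shift [ -0.6   2.9 224.7] mm, after turning [ -0.6   2.9 224.7] turn 0.21 rows>= 5.4
time: 11.83
eef_pos: [0.4504, -0.0094, 0.0098]
tcp_rot: [0.998, -0.062, 0.001, 0.0]
contact_force: [0.3, 0.6, 0.0]
opening: 0.997
finger_force: 0.0
t 11.8333 pos [ 0.4504 -0.0094  0.0098] yaw -7.16 op 0.997 | shift [-0.9 -0.3  5.8] mm, after turning [-0.9 -0.3  5.8] turn -0.06 rows>= 0.1
```

Close to 43 mm a bit lower, low force.

```bash
python3 -m handwheel '[[[0.06,0,0,0.004,0],[0.055,0,0,0.001,0],[0.05,0,0,0,0],[0.046,0,0,0,0],[0.042,0,0,0,0],[0.042,0,0,0,0],[0.042,0,0,0,0],[0.042,0,0,0,0]]]' 20; python3 go.py .4495 -.009 .004 -7.1
```

```text
time: 12.5
eef_pos: [0.4508, -0.0097, 0.0053]
tcp_rot: [0.998, -0.063, 0.001, 0.0]
contact_force: [-1.1, 0.3, 5.9]
opening: 0.493
finger_force: 5.8
t 12.5 pos [ 0.4508 -0.0097  0.0053] yaw -7.2 op 0.493 | shift [-1.4 -0.6  1.3] mm, after turning [-1.4 -0.6  1.3] turn -0.1 rows>= 0.0
```

```bash
python3 -m handwheel '[[[0.042,0,0,-0.003,0],[0.042,0,0,-0.005,0],[0.042,0,0,-0.01,0],[0.042,0,0,-0.015,0],[0.042,0,0,-0.02,0],[0.042,0,0,-0.02,0],[0.042,0,0,-0.02,0],[0.042,0,0,-0.007,0],[0.042,0,0,0,0],[0.042,0,0,0,0]]]' 20; python3 go.py .565 .0683 .105 -7.1
```

```text
time: 13.33
eef_pos: [0.4493, -0.0093, 0.104]
tcp_rot: [0.998, -0.063, 0.0, 0.0]
contact_force: [-0.4, -0.7, -0.6]
opening: 0.49
finger_force: 4.3
t 13.3333 pos [ 0.4493 -0.0093  0.104 ] yaw -7.2 op 0.49 | shift [105.  -91.5  -1. ] mm, after turning [105.2 -91.3  -1. ] turn -0.1 rows>= 3.3
```

```bash
python3 -m handwheel '[[[0.042,0.005,-0.0045,0,0],[0.042,0.01,-0.009,0,0],[0.042,0.015,-0.013,0,0],[0.042,0.018,-0.0155,0,0],[0.042,0.018,-0.0155,0,0],[0.042,0.016,-0.0145,0,0],[0.042,0.011,-0.01,0,0],[0.042,0.008,-0.0065,0,0],[0.042,0.004,-0.003,0,0],[0.042,0,0,0,0],[0.042,0,0,0,0],[0.042,0,0,0,0]]]' 20;python3 - <<'E'
from h import *
im=viewer.read_camera('wrist'); c=cam('wrist'); s=get_state()
u=proj(c,[[.673,.055,.046],[.673,.055,.026]]); print(u)
cv2.imwrite('pics/w6.png',im)
for n in('cake','tongs'):
    for o in viewer.outline_of('wrist',n)[:1]: print(n,o['confidence'],(np.array(o['extent'])*[560,420,560,420]).round())
E
python3 go.py .565 .0683 .105 -7.1
```

```text
time: 14.33
eef_pos: [0.5643, 0.0679, 0.1035]
tcp_rot: [0.998, -0.063, -0.001, 0.0]
contact_force: [-0.4, -0.4, -1.4]
opening: 0.49
finger_force: 4.3
[[268.80521849  26.45063112]
 [269.28823915  32.6319833 ]]
cake 0.67 [223.   1.  86.  72.]
tongs 0.62 [  0. 235.  82. 121.]
t 14.4833 pos [0.5647 0.0678 0.1041] yaw -7.23 op 0.492 | shift [ 0.2 -0.5 -0.9] mm, after turning [ 0.2 -0.5 -0.9] turn -0.13 rows>= 0.0
```

View pics/w6.png

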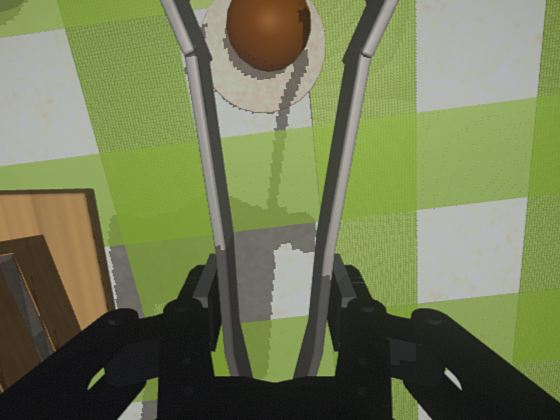

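```bash
python3 - <<'E'
from h import *
c=cam('wrist'); s=get_state(); T=R.from_quat(s['tcp_rot']).as_matrix()
for x in(.08,.09,.1):
  for z in(.034,.032): print(x,z,proj(c,[s['eef_pos']+T@[x-.001,y,.0053-z] for y in(-.026,.026)]).round().tolist())
E
```

```text
0.08 0.034 [[184.0, 86.0], [353.0, 86.0]]
0.08 0.032 [[185.0, 86.0], [351.0, 86.0]]
0.09 0.034 [[181.0, 51.0], [355.0, 51.0]]
0.09 0.032 [[183.0, 51.0], [354.0, 52.0]]
0.1 0.034 [[179.0, 13.0], [357.0, 14.0]]
0.1 0.032 [[180.0, 15.0], [356.0, 15.0]]
```

```bash
python3 -m handwheel '[[[0.042,0,-0.002,0,0],[0.042,0,-0.0015,0.005,0],[0.042,0,0,0.01,0],[0.042,0,0,0.01,0],[0.042,0,0,0.01,0],[0.042,0,0,0.005,0],[0.042,0,0,0,0],[0.042,0,0,0,0]]]' 20;python3 - <<'E'
from h import *
im=viewer.read_camera('wrist'); c=cam('wrist'); cv2.imwrite('pics/w7.png',im)
E
python3 go.py .565 .0718 .0165 -7.1
```

```text
time: 15.15
eef_pos: [0.5651, 0.0717, 0.0631]
tcp_rot: [0.998, -0.063, -0.001, -0.0]
contact_force: [-0.6, 0.3, -1.5]
opening: 0.493
finger_force: 4.3
t 15.2 pos [0.5657 0.0717 0.0638] yaw -7.2 op 0.492 | shift [-0.7 -0.  47.3] mm, after turning [-0.7 -0.  47.3] turn -0.1 rows>= 1.1
```

View pics/w7.png

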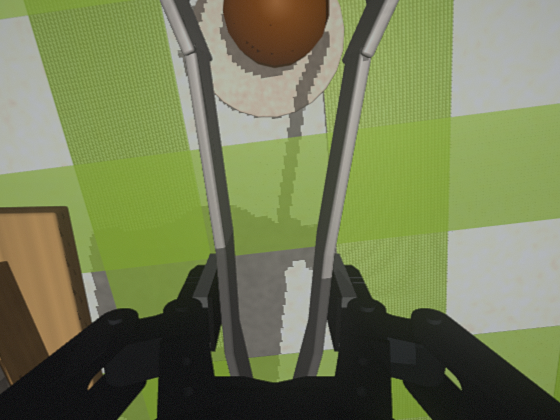

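```bash
python3 -m handwheel '[[[0.042,0,0,0.005,0],[0.042,0,0,0.01,0],[0.042,0,0,0.01,0],[0.042,0,0,0.01,0],[0.042,0,0,0.006,0],[0.042,0,0,0.004,0],[0.042,0,0,0,0],[0.042,0,0,0,0]]]' 20
python3 go.py .565 .0718 .0165 -7.1
```

```text
time: 15.87
eef_pos: [0.5655, 0.0717, 0.0186]
tcp_rot: [0.998, -0.063, -0.0, -0.0]
contact_force: [0.0, -0.4, -0.6]
opening: 0.492
finger_force: 4.3
t 15.8667 pos [0.5655 0.0717 0.0186] yaw -7.2 op 0.492 | shift [-0.5 -0.   2.1] mm, after turning [-0.5 -0.   2.1] turn -0.1 rows>= 0.1
```

```bash
python3 -m handwheel '[[[0.042,0,0,0.002,0],[0.040,0,0,0,0],[0.038,0,0,0,0],[0.036,0,0,0,0],[0.034,0,0,0,0],[0.030,0,0,0,0],[0.028,0,0,0,0],[0.028,0,0,0,0],[0.028,0,0,0,0]]]' 27
python3 go.py .565 .0718 .0165 -7.1
```

```text
time: 16.62
eef_pos: [0.5659, 0.0717, 0.0173]
tcp_rot: [0.998, -0.063, 0.0, 0.0]
contact_force: [-1.0, -1.0, -0.5]
opening: 0.395
finger_force: 28.4
t 16.6167 pos [0.5659 0.0717 0.0173] yaw -7.2 op 0.395 | shift [-0.9 -0.   0.8] mm, after turning [-0.9 -0.   0.8] turn -0.1 rows>= 0.0
```

```bash
python3 -m handwheel '[[[0.028,0,0,-0.003,0],[0.028,0,0,-0.006,0],[0.028,0,0,-0.01,0],[0.028,0,0,-0.015,0],[0.028,0,0,-0.02,0],[0.028,0,0,-0.02,0],[0.028,0,0,-0.02,0],[0.028,0,0,-0.02,0],[0.028,0,0,-0.015,0],[0.028,0,0,-0.007,0],[0.028,0,0,0,0],[0.028,0,0,0,0]]]'
python3 - <<'E'
from h import *
im=viewer.read_camera('scene'); i2=viewer.read_camera('wrist')
cv2.imwrite('pics/v8.png',np.hstack([cv2.resize(im[100:310,200:480],(400,300)),cv2.resize(i2,(400,300))]))
E
python3 go.py .4477 -.295 .155 -7.1
```

```text
time: 17.62
eef_pos: [0.5655, 0.0717, 0.1532]
tcp_rot: [0.998, -0.063, 0.0, 0.0]
contact_force: [0.1, -0.2, -1.9]
opening: 0.396
finger_force: 28.2
t 17.7167 pos [0.5646 0.0718 0.1516] yaw -7.2 op 0.394 | shift [-70.  378.5  -3.1] mm, after turning [-70.7 378.4  -3.1] turn -0.1 rows>= 9.2
```

View pics/v8.png

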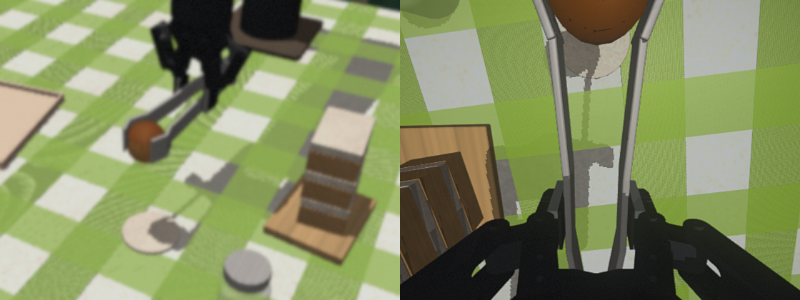

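```bash
python3 -m handwheel '[[[0.028,-0.001,0.006,-0.001,0],[0.028,-0.002,0.012,-0.001,0],[0.028,-0.003,0.018,-0.001,0],[0.028,-0.0045,0.024,-0.001,0],[0.028,-0.0045,0.024,-0.001,0],[0.028,-0.0045,0.024,-0.001,0],[0.028,-0.0045,0.024,-0.001,0],[0.028,-0.0045,0.024,-0.001,0],[0.028,-0.0045,0.024,0,0],[0.028,-0.0045,0.024,0,0],[0.028,-0.0045,0.024,0,0],[0.028,-0.0045,0.024,0,0]]]'
python3 -m handwheel '[[[0.028,-0.0045,0.024,0,0],[0.028,-0.0045,0.024,0,0],[0.028,-0.0045,0.024,0,0],[0.028,-0.0045,0.024,0,0],[0.028,-0.0035,0.016,0,0],[0.028,-0.003,0.008,0,0],[0.028,-0.002,0.003,0,0],[0.028,0,0,0,0],[0.028,0,0,0,0],[0.028,0,0,0,0]]]'
python3 go.py .448 -.292 .16 -7.1
```

```text
time: 18.72
eef_pos: [0.4865, -0.1742, 0.1605]
tcp_rot: [0.998, -0.063, -0.001, -0.0]
contact_force: [-0.0, 0.3, -1.4]
opening: 0.394
finger_force: 28.2
time: 19.55
eef_pos: [0.4463, -0.2903, 0.1609]
tcp_rot: [0.998, -0.062, -0.0, -0.0]
contact_force: [-0.5, 0.8, -1.6]
opening: 0.391
finger_force: 28.2
t 19.55 pos [ 0.4463 -0.2903  0.1609] yaw -7.14 op 0.391 | shift [1.9 1.5 0.9] mm, after turning [1.9 1.5 0.9] turn -0.04 rows>= 0.1
```

```bash
python3 -m handwheel '[[[0.028,0.001,0.0015,0,0],[0.028,0,0,0,0],[0.028,0,0,0,0],[0.028,0,0,0,0],[0.028,0,0,0,0],[0.028,0,0,0,0]]]'
python3 - <<'E'
from h import *
im=viewer.read_camera('scene'); i2=viewer.read_camera('top')
for cn in('scene','top'):
    for o in viewer.pinpoint(cn,'cake_mid')[:2]: print(cn,o['confidence'],ray(cam(cn),np.array(o['xy'])*[560,420],.17)[0].round(3))
cv2.imwrite('pics/v9.png',np.hstack([cv2.resize(im[100:310,120:400],(400,300)),cv2.resize(cv2.convertScaleAbs(i2,alpha=1.7)[130:340,130:410+60],(400,300))]))
E
```

```text
time: 20.05
eef_pos: [0.4471, -0.2927, 0.161]
tcp_rot: [0.998, -0.063, 0.0, -0.0]
contact_force: [0.6, -0.6, -1.4]
opening: 0.391
finger_force: 28.2
top 0.69 [ 0.556 -0.313  0.17 ]
```

View pics/v9.png

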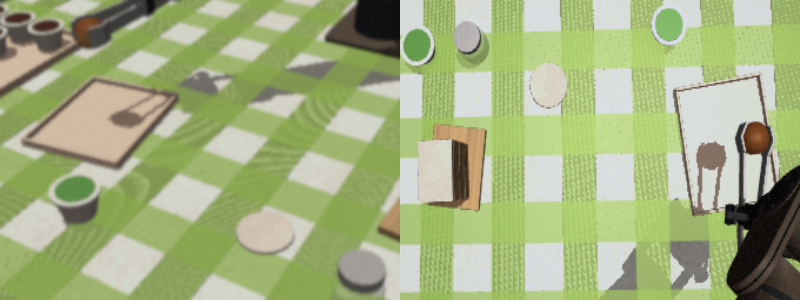

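The cake (right half at about (756,138), left half at (88,32)) is held level in the jaws over the tray. It measures (0.556, -0.313) against the tray centre at (0.557, -0.308). The column of three stands intact, so I'm handing in.

```bash
python3 -c "
from plant import sign_off; print(sign_off())"
```

```text
the job is handed in; nothing more can be done
None
```

The carton is on the column and let go, and I handed in at about 20 s with the cake held level in the tongs, about 15 cm up and within about 1 cm of the tray centre; no verdict came back.

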